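Sort electrode holders with a stepped go / no-go slot gauge

TASK

Check the two aluminium electrode holders in the two-compartment tray with the steel slot gauge, one at a time: lower it upright, foot first, into the middle of the slot until it stops, then put it away before you take the next. A holder that passes the wide upper gap but stops on the step of the narrow one is good: stand it in the round tray; one that stops on top of the gauge, or goes through both gaps to the bottom, is a reject: stand it in the plain oblong tray. Leave the third holder where it stands on the cork disc, and do not disturb the small glass dish.

Things in the scene. Friction and masses are not known exactly. Their poses are not given: they have to be found in the camera images.
- holder_a_mid (a point): centre of electrode holder a (50 mm above its underside, on its axis; z up the axis). Plain turned aluminium, 100 mm tall, 0.13 kg: foot 30 mm high, then a stem 19 mm thick to grip. The three feet are 34, 40 and 46 mm in diameter; which holder has which is not told. Two holders stand in the two-compartment tray, one per compartment, the third on the cork disc
- holder_b_mid (a point): centre of electrode holder b (50 mm above its underside, on its axis; z up the axis). Plain turned aluminium, 100 mm tall, 0.13 kg: foot 30 mm high, then a stem 19 mm thick to grip. The three feet are 34, 40 and 46 mm in diameter; which holder has which is not told. Two holders stand in the two-compartment tray, one per compartment, the third on the cork disc
- holder_c_mid (a point): centre of electrode holder c (50 mm above its underside, on its axis; z up the axis). Plain turned aluminium, 100 mm tall, 0.13 kg: foot 30 mm high, then a stem 19 mm thick to grip. The three feet are 34, 40 and 46 mm in diameter; which holder has which is not told. Two holders stand in the two-compartment tray, one per compartment, the third on the cork disc
- holder_a: electrode holder a itself: origin at the centre of its underside, z up its axis
- holder_b: electrode holder b itself: origin at the centre of its underside, z up its axis
- holder_c: electrode holder c itself: origin at the centre of its underside, z up its axis
- pick_tray: fixed grey two-compartment loading tray, 80 mm (its x) by 158 mm (its y), rim 28 mm high, floor 4 mm above the bench, a 4 mm divider across the middle making two compartments side by side along its y, centred 38 mm either side of the middle; a small label tab on the -x rim; origin at the centre of the underside, z up
- gauge: fixed steel slot gauge: base plate 100 (x) x 104 (y) x 10 mm, two jaws 70 mm long with an open-topped straight slot along x between them: 43 mm wide in y (go) from the top (45 mm above the bench) down to 25 mm, 37 mm wide (no-go) from there down to the base at 10 mm. Undersides stop at 45 mm (46 mm foot), 25 mm (40) or 10 mm (34). Origin: centre of underside, z up
- gauge_top (a point): centre of the slot's mouth, level with the top of the jaws (45 mm above the bench)
- round_floor (a point): centre of the inner floor of the fixed grey round tray (for the good holder): floor 5 mm above the bench, 82 mm across inside, rim 92 mm across and 18 mm high
- oblong_floor (a point): centre of the inner floor of the fixed grey plain oblong tray (for rejects; room for two side by side along its y): floor 4 mm above the bench, 72 mm (x) by 150 mm (y) inside, rim 18 mm high, no divider
- cork_disc: fixed cork disc, 72 mm across, 4 mm thick, on which the third holder stands, on the right of the blue tub; origin at the centre of its underside
- petri_mid (a point): centre of the small loose glass dish, 62 mm across and 14 mm high, that lies among the trays; a bystander
Not all that is in view belongs to the job. Leave any purple or yellow look-alike of the part that bears round_floor alone.

How it is judged:
By the outcome, as a careful person would: the job done as asked, in the order asked, and still so for the second after the job is handed in, with the robot touching nothing.
It also fails if it takes over 58 s, if anything falls off the work surface, if the arm or the gripper's body presses on something with over 40 N, if the wrist force passes 120 N, or if a joint passes its speed limit or range.

ROBOT

A 6-joint arm with a two-finger parallel gripper is mounted at the origin on a cart in front of the work surface, level with it; the furniture and walls round the work are solid. World frame = base frame: x ahead of the robot, y to its left, z up, the work surface at z = 0. Lengths are in m, angles in degrees, forces in N, time in s.
With the tool pointing down it reaches from about 0.35 to 0.875 m from the base axis. Payload 4.2 kg.
Tool frame: the origin (TCP) lies midway between the tips of the shut fingers; the grasp point (between the pads) lies 19 mm behind it; y points along the fingers, z is the direction in which the jaws open and shut, and the axes are right-handed (so a half turn about y gives the same grasp; the last joint's range is limited). The gripper opens to 87 mm and grips with 3 to 60 N. Pads are 19 mm wide; open, the fingers measure 117 mm over their backs; the gripper's body (75 mm by 190 mm) begins 51 mm behind the grasp point.
Start: joints at [-55.772, 22.042, 0.453, 0, -68.411, -14.817], TCP at [0.208, -0.589, 0.223] pointing down, gripper open.
Joint ranges: [-179.83, 179.83], [-69.29, 118.12], [-61.27, 80.66], [-181.25, 117.63], [-171.15, -9.14], [-177.46, 177.46]. Speed limits (degrees/s): [159.86, 159.86, 180, 180, 180, 180].

INTERFACE

Orientations are given as [roll, pitch, yaw] about the fixed x, y, z axes, in that order (R = Rz(yaw) Ry(pitch) Rx(roll)).
In Python, from workcell import env gives the robot as it stands. The module is installed in compiled form; this text tells all that it offers. Calls block until the motion is done:
- env.goto(position, orientation): joint-space move of the TCP to a pose.
- env.move_straight(position, rotation=None, rate=0.15, force_limit=None): straight line of the TCP; rotation=None keeps the orientation; rate is the mean speed in m/s. With force_limit (N) it stops when the force on the tool has changed by that much, and returns True; else False.
- env.set_joints(angles): joint-space move.
- env.gripper_to(opening, grasp_force=None): opening from 0.0 (shut) to 1.0 (fully open); grasp_force is the grip in N (None keeps the last); returns when the fingers have stopped.
- env.dwell(seconds).
- env.inverse_kinematics(position, orientation): joint angles nearest the present ones, or None.
- env.read_state(): the state.
- env.grab_frame(name): name is "scene" or "top" or "wrist"; returns a dict with "image" (420x560x3 uint8, blue, green, red), "fx", "fy", "cx", "cy" (pixels), "position" and "orientation" of the camera in the world. Camera axes: x right, y up, looking along -z (the intrinsics and any distortion apply to the point x, -y, -z); pixel columns grow to the right and rows downward; lengths in m; the calibration is good to about 2 mm. The wrist camera is an equidistant fisheye: a pixel r from the principal point sees the ray r / f radians off the axis. A picture is of the moment at which its call begins. There is no depth.
A pose or a line that the arm cannot do raises env.Unreachable and nothing moves.
- env.close_job(): hands the job in, once; it reports no verdict.
Trained networks look in a picture, given as the dict that the camera call returned (one of the last four; its "shot" number tells which), for a name from the list of things; names that differ only in an ending like _2 or _b are one class to them, and where a whole thing is asked for, a point or a joint stands for the part that bears it (a point fixed in the world has none). Each returns a list of dicts, best first, with "score" (0 to 1); they miss things now and then, are a little off and sometimes report something else, mostly with a low value. They report only what shows in the picture. A call takes as long as a camera call. They do not tell look-alikes from the thing itself.
- env.search_frame(picture, thing): "xyz" ([x, y, z] in m, in world coordinates, good to about 4 mm: the middle of the surface that is visible of it).
- env.trace(picture, thing): "mask" (420x560 bool, what is visible of it).
The state is a dict: "clock": time; "joint_positions": joint angles; "qvel": joint speeds; "joint_torque": joint torques, N m; "position": TCP position; "tool_rot": TCP orientation; "force": force on the tool from outside, world axes, zero at the start; "wrist_torque": the same for the moment, N m; "opening": opening from 0.0 (shut) to 1.0 (fully open).
Only numpy, scipy, OpenCV 4.12 (cv2) and the standard library are available. Lean on these libraries where they do the work, as an engineer would, in place of code of your own. Each camera call takes 0.05 s, during which the arm holds its last target.

## Working session

There is one attempt and no reset: what is moved stays moved. The work goes in short steps, each a Python script; the robot and the scene stay as the last script left them, time stands still between calls to the robot, and variables do not carry over. Pictures are saved under pics/ and viewed, and the job is handed in when it is done.

```bash
mkdir -p pics
cat > h.py <<'E'
import numpy as np, cv2
from workcell import env
def save(n,p): cv2.imwrite('pics/'+n+'.png',p['image'])
E
python3 - <<'E'
from h import *
s=env.read_state();print(s)
for n in ['scene','top','wrist']:
    p=env.grab_frame(n);save(n+'0',p);print(n,{k:v for k,v in p.items() if k!='image'})
    if n=='wrist':continue
    for t in ['holder_a','pick_tray','gauge','gauge_top','round_floor','oblong_floor','cork_disc','petri_mid','holder_a_mid']:
        try:print(n,t,[(np.round(d['xyz'],4).tolist(),round(d['score'],2)) for d in env.search_frame(p,t)])
        except Exception as e: print(t,e)
print(env.read_state()['clock'])
E
```

```text
{'clock': 0.0, 'joint_positions': array([-5.57698546e+01,  2.20922980e+01,  3.80006864e-01, -2.89434117e-02,
       -6.84117092e+01, -1.48172562e+01]), 'qvel': array([ 0.01636852, -0.00105808, -0.05592584, -0.06744763, -0.00334928,
       -0.10064213]), 'joint_torque': array([-2.17899183e-04, -3.90659881e+01,  1.87408358e+01,  4.21979517e+00,
        1.11531367e-02, -1.92418211e-04]), 'position': array([ 0.20755763, -0.58889003,  0.22144509]), 'tool_rot': array([-8.98732439e+01,  5.71629650e-03,  1.94022172e+01]), 'force': array([ 0.91406652, -0.24346169,  0.13067367]), 'wrist_torque': array([-0.02630744, -0.01748626,  0.00307111]), 'opening': 0.9992886768698191}
scene {'fx': 422.7149532134306, 'fy': 422.7149532134306, 'cx': 283.3440254948375, 'cy': 205.06819508464616, 'position': array([-0.4397663 ,  0.45130523,  0.85999545]), 'orientation': array([  50.91570666,   -0.31939263, -108.83981713]), 'shot': 1}
scene holder_a [([0.5553, 0.3693, 0.0368], 0.57), ([0.5524, 0.2946, 0.0436], 0.51)]
scene pick_tray [([0.5574, 0.3235, 0.0142], 0.79)]
scene gauge [([0.6132, 0.0819, 0.0242], 0.86)
[... 702 characters left out ...]
 0.3198, 0.0113], 0.94)]
top gauge [([0.6189, 0.0408, 0.0252], 0.95)]
top gauge_top [([0.622, 0.0433, 0.0194], 0.66)]
top round_floor [([0.4063, 0.6278, 0.0046], 0.96), ([0.5946, 0.6079, 0.0081], 0.84), ([0.6218, 0.1979, 0.0075], 0.77)]
top oblong_floor [([0.4328, 0.3086, 0.0056], 0.55)]
top cork_disc [([0.5581, 0.2965, 0.044], 0.75)]
top petri_mid [([0.5046, 0.2014, 0.0009], 0.68), ([0.5536, 0.3714, 0.0357], 0.68)]
top holder_a_mid []
wrist {'fx': 325.19226210127806, 'fy': 325.19226210127806, 'cx': 276.0328526360746, 'cy': 211.81790695569254, 'position': array([ 0.14632852, -0.6111457 ,  0.38444887]), 'orientation': array([-1.39837519e+01,  1.10985434e-02,  1.09420322e+02]), 'shot': 3}
1.05
```

View pics/scene0.png

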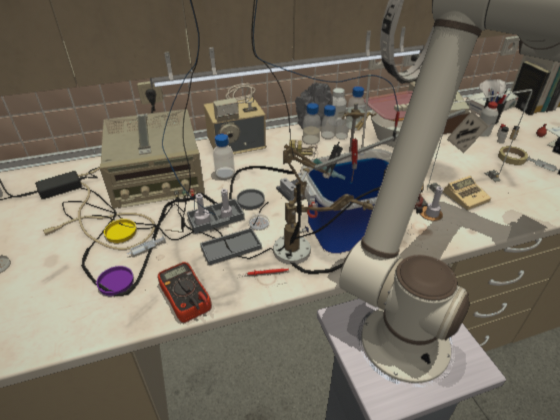

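View pics/top0.png

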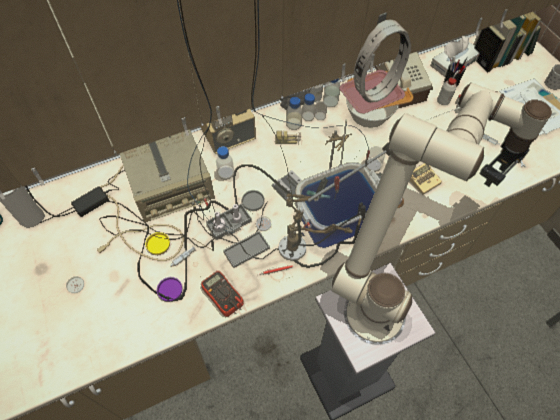

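View pics/wrist0.png

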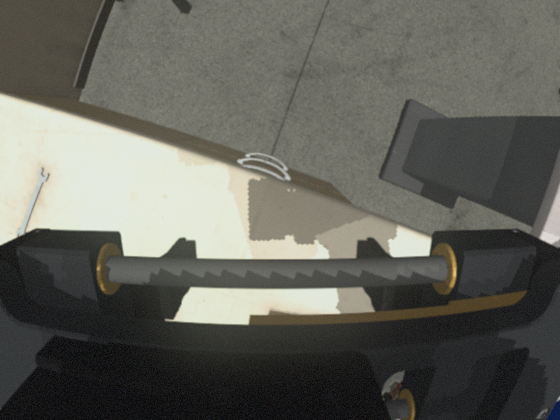

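The overview shows the two-compartment tray at about (215,215) in the scene picture, the oblong tray at (231,246) and the grey round tray at (250,199). The yellow (120,231) and purple (116,281) dishes are the look-alikes. The gauge is at about (290,187), partly hidden. I'll enlarge these areas.

Run:
```python
import cv2
a=cv2.imread('pics/scene0.png')[160:290,170:330];b=cv2.imread('pics/top0.png')[160:280,180:330]
cv2.imwrite('pics/sc.png',cv2.resize(a,None,fx=5,fy=4.6,interpolation=2)[:600]);cv2.imwrite('pics/tc.png',cv2.resize(b,None,fx=5,fy=5,interpolation=2))
```

```text
(no output)
```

View pics/sc.png

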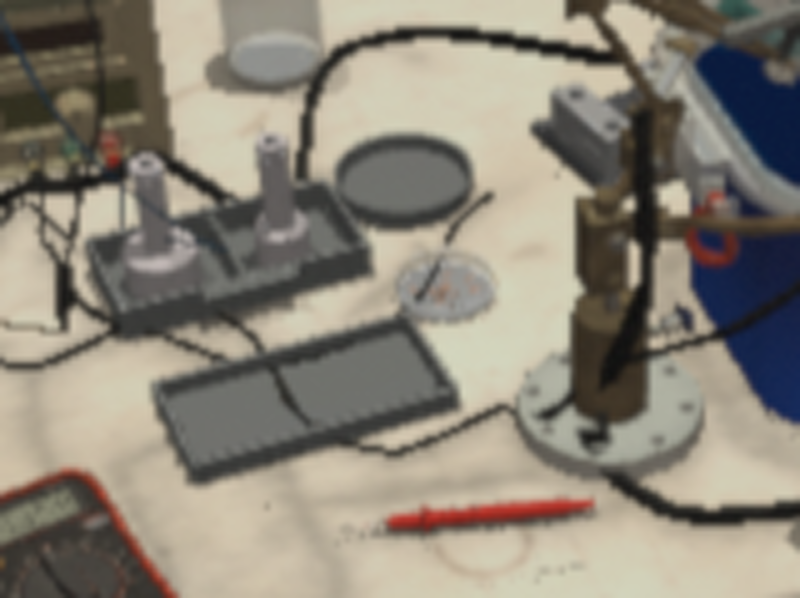

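View pics/tc.png

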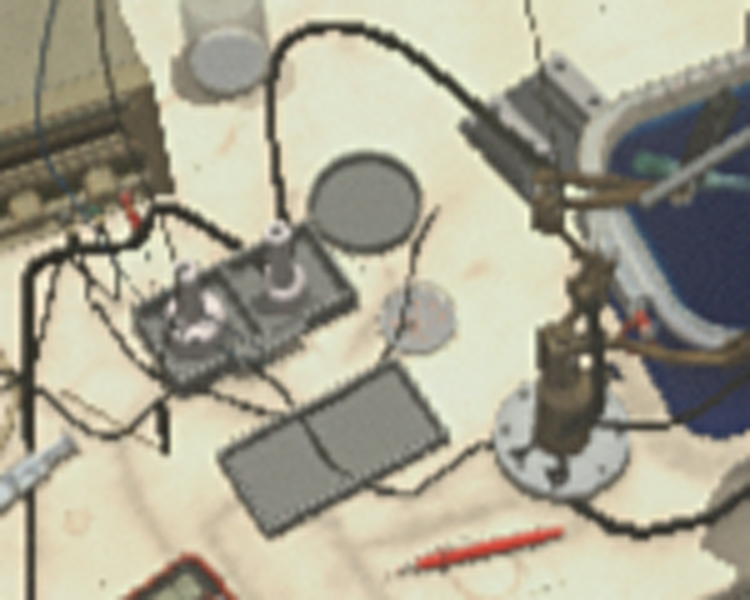

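Run:
```python
import cv2
a=cv2.imread('pics/scene0.png')[125:265,260:400];b=cv2.imread('pics/top0.png')[110:270,260:400]
cv2.imwrite('pics/sc2.png',cv2.resize(a,None,fx=4,fy=4,interpolation=2));cv2.imwrite('pics/tc2.png',cv2.resize(b,None,fx=3.7,fy=3.7,interpolation=2))
```

```text
(no output)
```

View pics/sc2.png

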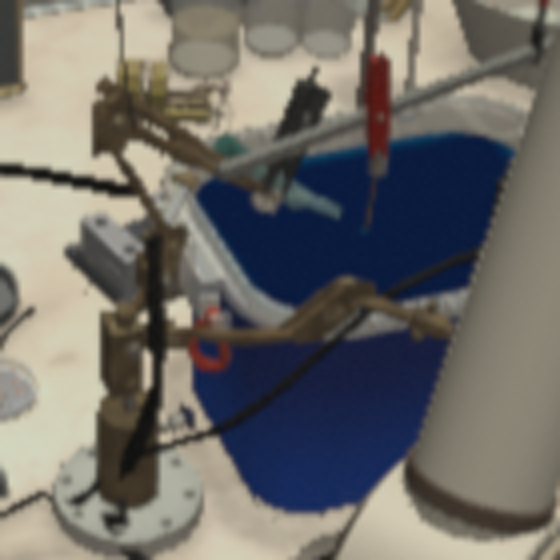

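View pics/tc2.png

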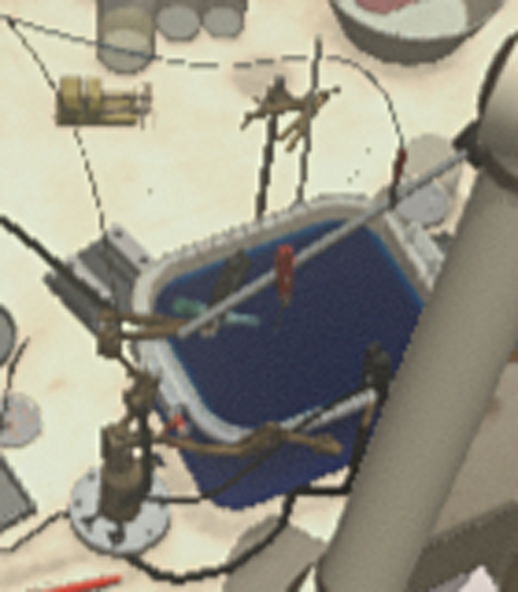

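```bash
cat >> h.py <<'E'
from scipy.spatial.transform import Rotation as Rot
def cam(p): return np.array(p['position']),Rot.from_euler('xyz',p['orientation'],degrees=True).as_matrix()
def ray(p,u,v):
    c,R=cam(p);x=(u-p['cx'])/p['fx'];y=(v-p['cy'])/p['fy']
    if p.get('fish'):
        r=np.hypot(x,y)+1e-12;k=np.tan(r)/r;x*=k;y*=k
    d=R@np.array([x,-y,-1]);return c,d/np.linalg.norm(d)
def plane(p,u,v,z):
    c,d=ray(p,u,v);return c+d*(z-c[2])/d[2]
def proj(p,X):
    c,R=cam(p);q=R.T@(np.array(X)-c);x=q[0]/-q[2];y=-q[1]/-q[2]
    if p.get('fish'):
        r=np.hypot(x,y)+1e-12;k=np.arctan2(np.hypot(q[0],q[1]),-q[2])/r;x*=k;y*=k
    return np.array([p['cx']+p['fx']*x,p['cy']+p['fy']*y])
S=dict(fx=422.715,fy=422.715,cx=283.344,cy=205.068,position=[-0.4397663,0.45130523,0.85999545],orientation=[50.91570666,-0.31939263,-108.83981713])
T=dict(fx=500.274,fy=500.274,cx=284.656,cy=210.821,position=[-0.40412743,0.5736535,1.70656043],orientation=[31.38175376,-0.76716976,-115.60265031])
def tri(a,b):
    c1,d1=ray(S,*a);c2,d2=ray(T,*b)
    t=np.linalg.lstsq(np.c_[d1,-d2],c2-c1,rcond=None)[0]
    p,q=c1+d1*t[0],c2+d2*t[1];return np.round((p+q)/2,3),round(np.linalg.norm(p-q),3)
E
python3 - <<'E'
from h import *
for n,a,b in [('elbow',(287.5,152.5),(288.4,199.2)),('rodL',(316,166),(310,199)),('rodR',(395,136),(385.7,152)),('elb2',(347.5,197.5),(333,227.6)),('base',(292,247),(292,247)),
 ('holdL',(200,195),(217.6,214)),('holdR',(224,190.5),(235.6,206.5)),('shoulder',(303,187),(297,213))]: print(n,tri(a,b))
E
```

```text
elbow (array([0.392, 0.155, 0.308]), np.float64(0.004))
rodL (array([0.395, 0.073, 0.25 ]), np.float64(0.002))
rodR (array([ 0.477, -0.248,  0.24 ]), np.float64(0.067))
elb2 (array([0.267, 0.046, 0.235]), np.float64(0.005))
base (array([0.361, 0.149, 0.012]), np.float64(0.004))
holdL (array([0.563, 0.363, 0.102]), np.float64(0.002))
holdR (array([0.567, 0.29 , 0.099]), np.float64(0.0))
shoulder (array([0.392, 0.115, 0.193]), np.float64(0.012))
```

Run:
```python
import cv2
a=cv2.imread('pics/scene0.png')[0:240,100:310];b=cv2.imread('pics/top0.png')[0:240,120:330]
import numpy as np
cv2.imwrite('pics/w.png',cv2.resize(np.hstack([a,b]),(798,456),interpolation=2))
```

```text
(no output)
```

View pics/w.png

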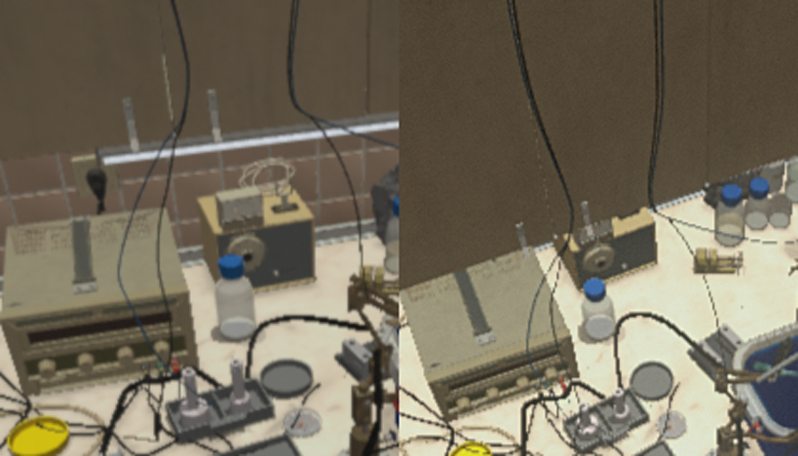

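Run:
```python
from h import *
for n,a,b in [('k2',(258,55),(252,108)),('k2top',(254,5),(256,40)),('w2end',(290,140),(288,171)),('w2end+',(288,150),(289,190)),('k1',(194.7,65.8),(210,113)),('w1end',(190,193),(206,201)),('w1mid',(183,145),(199,160)),('w1b',(163,140),(187,160))]: print(n,tri(a,b))
```

```text
k2 (array([0.699, 0.142, 0.441]), np.float64(0.013))
k2top (array([0.917, 0.058, 0.519]), np.float64(0.046))
w2end (array([0.532, 0.094, 0.255]), np.float64(0.006))
w2end+ (array([0.439, 0.134, 0.284]), np.float64(0.003))
k1 (array([0.766, 0.292, 0.408]), np.float64(0.027))
w1end (array([0.682, 0.378, 0.029]), np.float64(0.008))
w1mid (array([0.795, 0.358, 0.143]), np.float64(0.027))
w1b (array([0.782, 0.411, 0.182]), np.float64(0.04))
```

Run:
```python
from h import *
print(env.inverse_kinematics([0.25,-0.55,0.45],[-90,0,19.4]))
print(env.inverse_kinematics([0.52,0.22,0.42],[-90,0,90]))
env.move_straight([0.25,-0.5,0.47],rate=0.3)
print(env.read_state()['clock'])
env.goto([0.52,0.22,0.42],[-90,0,90])
s=env.read_state();print(s['clock'],s['joint_positions'],s['position'],s['force'])
p=env.grab_frame('wrist');p['fish']=1;save('w1',p);print({k:v for k,v in p.items() if k!='image'})
for t in ['holder_a','pick_tray','gauge','round_floor','oblong_floor','petri_mid']:
    print(t,[(np.round(d['xyz'],4).tolist(),round(d['score'],2)) for d in env.search_frame(p,t)])
```

```text
[-50.21863153  16.92939689  24.48233818   0.         -97.55294128
 -20.38136847]
[ 39.37265034  12.26107501  14.14238356   0.         -91.88130855
 -39.37265034]
2.0917
4.8083 [ 3.93006931e+01  1.22506174e+01  1.41468515e+01  6.06763372e-03
 -9.18850217e+01 -3.93706585e+01] [0.52026164 0.21929318 0.42014863] [ 0.58856393  0.23159677 -0.25020072]
{'fx': 325.19226210127806, 'fy': 325.19226210127806, 'cx': 276.0328526360746, 'cy': 211.81790695569254, 'position': array([0.52032087, 0.15399743, 0.58203532]), 'orientation': array([-1.39317374e+01,  7.69714695e-02,  1.79938412e+02]), 'shot': 4, 'fish': 1}
holder_a [([0.5643, 0.3576, 0.035], 0.97), ([0.5659, 0.2834, 0.0448], 0.9)]
pick_tray [([0.5592, 0.3108, 0.006], 0.9), ([0.5626, 0.355, 0.0353], 0.74)]
gauge [([0.6163, 0.0457, 0.0132], 0.96)]
round_floor [([0.6177, 0.2028, 0.0089], 0.97)]
oblong_floor [([0.4284, 0.3033, 0.0027], 0.65)]
petri_mid [([0.5038, 0.2051, 0.0033], 0.86)]
```

View pics/w1.png

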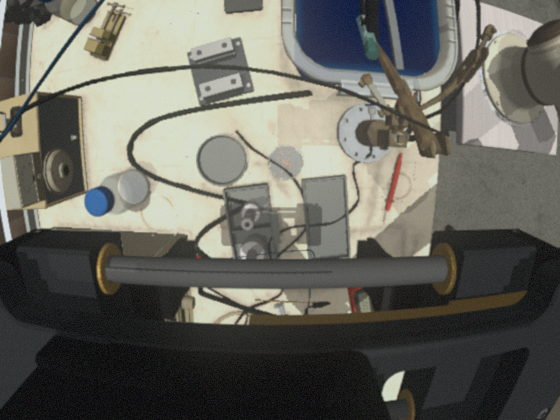

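```bash
cat >> h.py <<'E'
W1=dict(fx=325.192,fy=325.192,cx=276.033,cy=211.818,position=[0.52032087,0.15399743,0.58203532],orientation=[-13.9317374,0.0769715,179.938412],fish=1)
E
python3 - <<'E'
from h import *
import cv2
cu=np.array([(20,103),(110,76),(180,68),(230,70),(300,80),(350,90),(400,112),(440,140)])
from scipy.interpolate import PchipInterpolator as P
f=P(cu[:,0],cu[:,1])
for n,C,pts in [('S',S,[(258,55),(270,62),(281,79),(289,105),(290,121),(290,140)]),('T',T,[(252,108),(275,125),(283,150),(288,171)])]:
  for pt in pts:
    c,d=ray(C,*pt);best=None
    for t in np.linspace(.5,2.2,1500):
        X=c+d*t
        if X[2]>0.56 or X[2]<0: continue
        u,v=proj(W1,X)
        if 20<u<440:
            e=abs(v-f(u))
            if best is None or e<best[0]: best=(e,X)
    print(n,pt,best and (round(best[0],1),np.round(best[1],3)))
im=cv2.imread('pics/w1.png')
cv2.imwrite('pics/w1c.png',cv2.resize(im[20:120,150:290],None,fx=5.6,fy=5.6,interpolation=2))
cv2.imwrite('pics/w1d.png',cv2.resize(im[120:265,180:365],None,fx=4.1,fy=4.1,interpolation=2))
E
```

```text
S (258, 55) (np.float64(43.1), array([0.637, 0.152, 0.464]))
S (270, 62) (np.float64(0.1), array([0.615, 0.126, 0.45 ]))
S (281, 79) (np.float64(0.0), array([0.479, 0.141, 0.459]))
S (289, 105) (np.float64(10.5), array([0.475, 0.122, 0.391]))
S (290, 121) (np.float64(1.4), array([0.465, 0.122, 0.352]))
S (290, 140) (np.float64(0.0), array([0.556, 0.088, 0.24 ]))
T (252, 108) None
T (275, 125) (np.float64(0.1), array([0.511, 0.15 , 0.551]))
T (283, 150) (np.float64(5.7), array([0.491, 0.132, 0.444]))
T (288, 171) (np.float64(0.0), array([0.458, 0.128, 0.368]))
```

View pics/w1c.png

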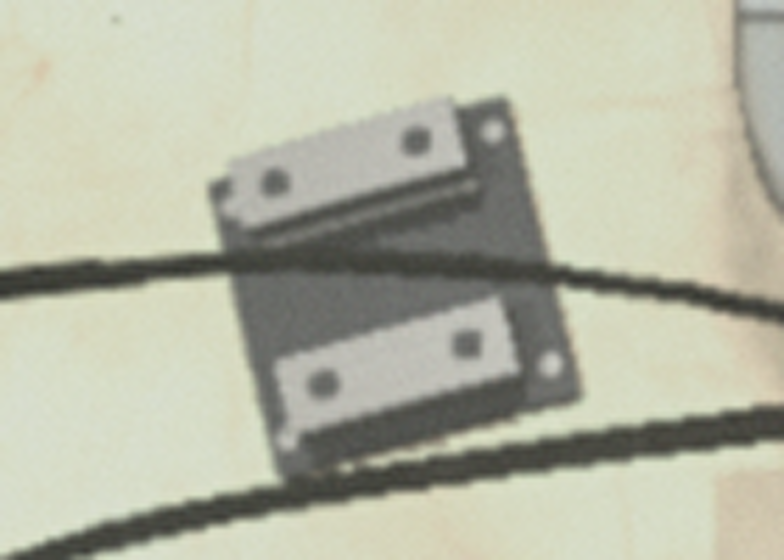

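View pics/w1d.png

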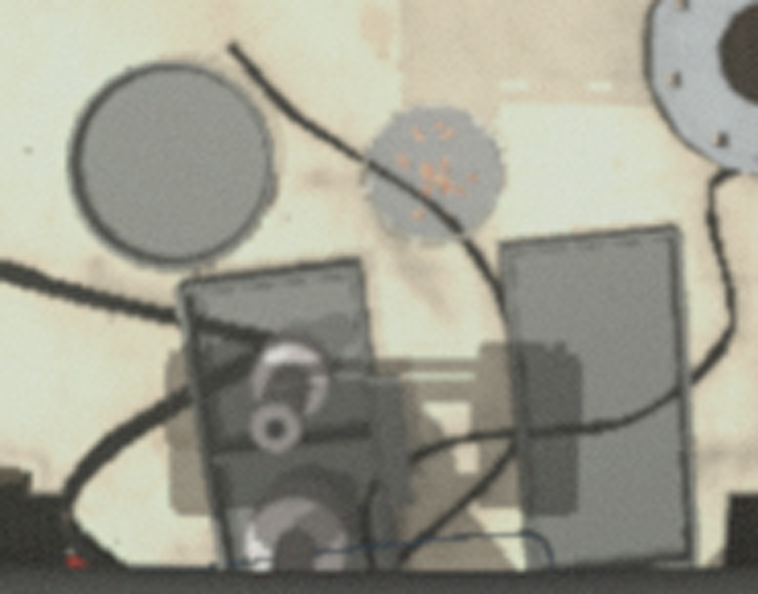

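Run:
```python
from h import *
g=lambda a,b:(150+a/5.6,20+b/5.6)
U=[g(228,162),g(450,97),g(470,165),g(255,234)];L=[g(277,362),g(497,297),g(517,370),g(302,437)]
q=[plane(W1,*a,.045) for a in U+L]
print(np.round(q,4)[:,:2])
a,b,c,d=q[:4];e,f,h,k=q[4:]
for s in [(d,c),(e,f),(a,b),(k,h)]: v=s[1]-s[0];print('len',np.linalg.norm(v),np.degrees(np.arctan2(-v[1],-v[0])))
print('ctr',np.mean(q,axis=0), (d+c+e+f)/4)
n=lambda a:(180+a[0]/4.1,120+a[1]/4.1)
print('holder1 top',plane(W1,*n((275,427)),.104))
print('round',[plane(W1,*n(p),.018) for p in [(70,165),(275,165),(172,62),(172,268)]])
print('foot1 edges',[plane(W1,*n(p),.034) for p in [(252,380),(328,380),(290,342)]])
print('foot2 edges',[plane(W1,*n(p),.034) for p in [(245,550),(347,550),(296,497)]])
print('obl',[plane(W1,*n(p),.018) for p in [(500,242),(677,226),(692,560)]])
print('pick',[plane(W1,*n(p),.028) for p in [(180,282),(360,260)]])
```

```text
[[ 0.6639  0.0058]
 [ 0.5965 -0.0104]
 [ 0.5902  0.0117]
 [ 0.6551  0.0295]
 [ 0.6479  0.0699]
 [ 0.5819  0.0532]
 [ 0.576   0.0756]
 [ 0.6402  0.0932]]
len 0.06723110480368708 15.327199116416807
len 0.06803743916024307 14.207184329669808
len 0.0693591574106402 13.440553466875528
len 0.06660781510285696 15.355395653803035
ctr [0.61896858 0.04106238 0.045     ] [0.61877978 0.04107677 0.045     ]
holder1 top [0.56553509 0.29203116 0.104     ]
round [array([0.66072328, 0.19986673, 0.018     ]), array([0.57146436, 0.20151869, 0.018     ]), array([0.61488038, 0.1567913 , 0.018     ]), array([0.61700913, 0.24554848, 0.018     ])]
foot1 edges [array([0.58150583, 0.29145364, 0.034     ]), array([0.54908672, 0.29147296, 0.034     ]), array([0.56494128, 0.2749389 , 0.034     ])]
foot2 edges [array([0.58705679, 0.36896047, 0.034     ]), array([0.54187067, 0.3686769 , 0.034     ]), array([0.56380291, 0.34397313, 0.034     ])]
obl [array([0.47573936, 0.23472842, 0.018     ]), array([0.398784  , 0.22703633, 0.018     ]), array([0.38347024, 0.38141797, 0.018     ])]
pick [array([0.61203182, 0.24999363, 0.028     ]), array([0.53533444, 0.24100424, 0.028     ])]
```

The fit is consistent: the slot runs at a yaw of about 14.5°. The near holder's foot measures about 33 mm and the far one's about 46 mm. Next is a close, same-geometry look at the gauge, then at the first holder.

Run:
```python
from h import *
O=[-90,0,104.5]
print(env.move_straight([0.60,0.06,0.40],rotation=O,rate=0.25,force_limit=15))
print(env.move_straight([0.619,0.041,0.195],rate=0.25,force_limit=15))
env.dwell(0.2)
s=env.read_state();print(s['clock'],s['position'],s['tool_rot'],s['force'])
p=env.grab_frame('wrist');save('g1',p);print({k:v for k,v in p.items() if k!='image'})
print(env.read_state()['joint_positions'])
```

```text
False
False
7.2 [0.61961477 0.04137903 0.19671657] [-9.01798851e+01 -4.34139823e-03  1.04521718e+02] [ 0.41555722 -0.76564594  0.66135271]
{'fx': 325.19226210127806, 'fy': 325.19226210127806, 'cx': 276.0328526360746, 'cy': 211.81790695569254, 'position': array([ 0.63567309, -0.02196596,  0.35857503]), 'orientation': array([ -13.9191749 ,    0.24362164, -165.4700625 ]), 'shot': 5}
[ 1.87324716e+01  2.26217621e+01 -2.52196459e+00  4.56016099e-03
 -6.47140473e+01 -4.21551786e+00]
```

View pics/g1.png

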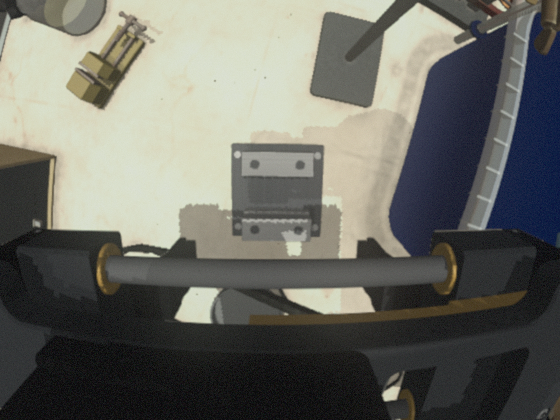

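The gauge is at (278,192) with its slot level in the picture. Enlarging it.

Run:
```python
import cv2
im=cv2.imread('pics/g1.png')
cv2.imwrite('pics/g1c.png',cv2.resize(im[135:250,220:340],None,fx=5,fy=5,interpolation=2))
```

```text
(no output)
```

View pics/g1c.png

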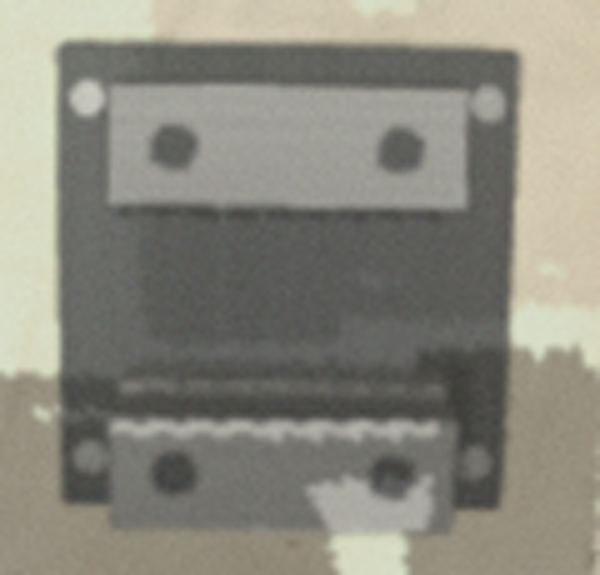

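```bash
cat >> h.py <<'E'
G1=dict(fx=325.192,fy=325.192,cx=276.033,cy=211.818,position=[0.63567309,-0.02196596,0.35857503],orientation=[-13.9191749,0.24362164,-165.4700625],fish=1)
E
python3 - <<'E'
from h import *
g=lambda a,b:(220+a/5,135+b/5)
P=lambda a,b,z=.045:plane(G1,*g(a,b),z)
a,b,c,d=P(108,205.5),P(467,209),P(112,419),P(455,420)
for s,t in [(a,b),(c,d)]: v=s-t;print(np.linalg.norm(v),np.degrees(np.arctan2(v[1],v[0])))
print('w',np.linalg.norm((a+b-c-d)/2),'ctr',(a+b+c+d)/4)
B=[P(60,44,.01),P(518,52,.01)];v=B[0]-B[1];print(np.linalg.norm(v),np.degrees(np.arctan2(v[1],v[0])))
B=[P(108,85),P(466,90)];v=B[0]-B[1];print(np.linalg.norm(v),np.degrees(np.arctan2(v[1],v[0])))
h=[P(174,147),P(401,149),P(174,473),P(393,475)];print('holes',np.mean(h,axis=0),[np.degrees(np.arctan2(*(x-y)[1::-1])) for x,y in [(h[0],h[1]),(h[2],h[3])]], 
 np.linalg.norm(h[0]-h[1]))
E
```

```text
0.07000730679110168 14.017005272235577
0.06878851032670673 14.421133017682044
w 0.042850348802143876 ctr [0.6199928  0.03967959 0.045     ]
0.09819828997627064 13.57324505962011
0.0690637550762377 13.767939248375626
holes [0.62000868 0.0396197  0.045     ] [np.float64(14.069955906988364), np.float64(14.052616551720698)] 0.043904849938781486
```

Run:
```python
from h import *
O=[-90,0,104]
print(env.move_straight([0.5655,0.292,0.254],rotation=O,rate=0.25,force_limit=15))
env.dwell(0.15)
s=env.read_state();print(s['clock'],s['position'],s['force'])
p=env.grab_frame('wrist');save('h1',p);print({k:v for k,v in p.items() if k!='image'})
im=p['image'];cv2.imwrite('pics/h1c.png',cv2.resize(im[150:250,200:360],None,fx=5,fy=5,interpolation=2))
```

```text
False
8.6 [0.565739   0.290694   0.25374684] [-0.64007852 -0.66440949 -0.508871  ]
{'fx': 325.19226210127806, 'fy': 325.19226210127806, 'cx': 276.0328526360746, 'cy': 211.81790695569254, 'position': array([0.58169847, 0.22737128, 0.41567322]), 'orientation': array([-1.38955491e+01,  2.96937858e-02, -1.66091709e+02]), 'shot': 6}
```

View pics/h1c.png

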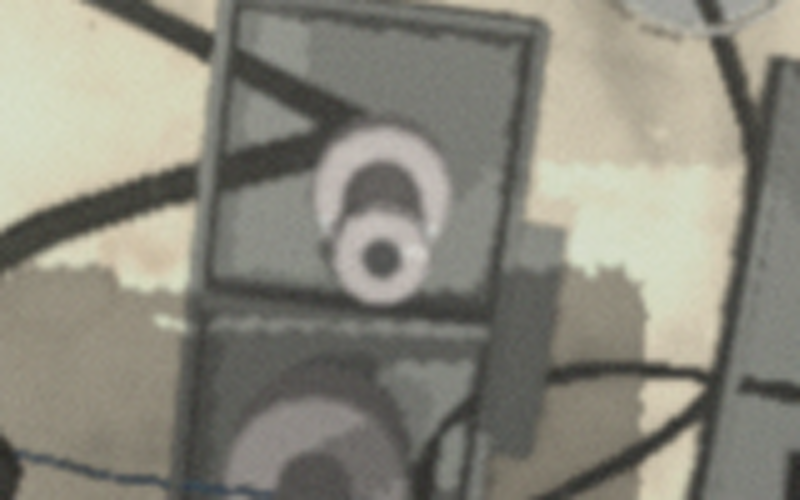

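View pics/h1.png

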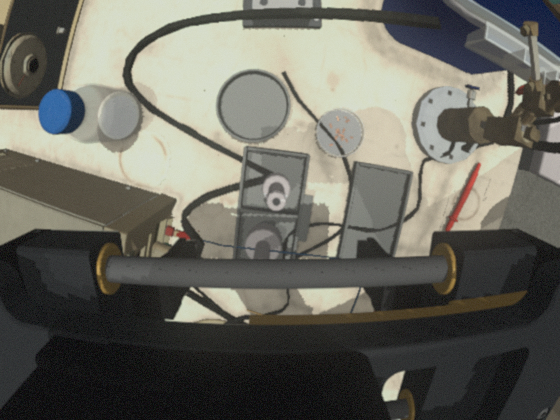

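```bash
cat >> h.py <<'E'
H1=dict(fx=325.192,fy=325.192,cx=276.033,cy=211.818,position=[0.58169847,0.22737128,0.41567322],orientation=[-13.8955491,0.0296938,-166.091709],fish=1)
E
python3 - <<'E'
from h import *
g=lambda a,b:(200+a/5,150+b/5)
P=lambda a,b,z=.104:plane(H1,*g(a,b),z)
print('top',P(381,257),'topdia',np.linalg.norm(P(332,257)-P(431,257)))
e=[P(313,190,.034),P(452,190,.034)];print('foot',np.mean(e,axis=0),np.linalg.norm(e[0]-e[1]))
e=[P(221,470,.034),P(413,470,.034)];print('foot2',np.mean(e,axis=0),np.linalg.norm(e[0]-e[1]))
for n,pts in [('pick',[(220,5),(545,22)]),]:
  print(n,[P(*q,.028) for q in pts])
f=lambda u,v,z=.018:plane(H1,u,v,z)
print('round',[f(217,105),f(289,105),f(253,70),f(253,141)])
print('obl',[f(354,162),f(411,172),f(338,258),f(395,260)])
print('petri',f(339,133,.014))
E
```

```text
top [0.56569043 0.29200784 0.104     ] topdia 0.01940779918207293
foot [0.56567461 0.29058955 0.034     ] 0.03309189409171334
foot2 [0.56458013 0.36295601 0.034     ] 0.047887526977393145
pick [array([0.61379992, 0.25726909, 0.028     ]), array([0.53763639, 0.24259697, 0.028     ])]
round [array([0.660309  , 0.21005675, 0.018     ]), array([0.57497072, 0.19033481, 0.018     ]), array([0.6277399 , 0.15815683, 0.018     ]), array([0.60674546, 0.24356767, 0.018     ])]
obl [array([0.47931418, 0.23747289, 0.018     ]), array([0.40047756, 0.22879229, 0.018     ]), array([0.46293244, 0.36456496, 0.018     ]), array([0.38208267, 0.34997595, 0.018     ])]
petri [0.50650955 0.20755708 0.014     ]
```

Holder 1's axis is at (0.5657, 0.2918), with a foot of about 33 mm. Holder 2's foot is about 47 mm. Now grasping holder 1.

```bash
cat >> h.py <<'E'
O=[-90,0,104]
def st(m=''):
    s=env.read_state();print(m,round(s['clock'],2),np.round(s['position'],4),np.round(s['tool_rot'],2),np.round(s['force'],2),round(s['opening'],3));return s
def ms(p,rate=.25,f=None):
    return env.move_straight(list(p),rotation=O,rate=rate,force_limit=f)
E
python3 - <<'E'
from h import *
x,y=0.5657,0.2918
ms([x,y,.09],.25);st()
print(ms([x,y,.056],.08,10));st('low')
env.gripper_to(0.1,25);st('grip')
p=env.grab_frame('wrist');save('k1',p)
print(ms([x,y,.175],.2));st('up')
p=env.grab_frame('wrist');save('k2',p)
E
```

```text
9.46 [0.5668 0.2923 0.0913] [-9.0140e+01 -3.0000e-02  1.0402e+02] [ 0.35 -0.82  1.21] 0.999
False
low 10.03 [0.5659 0.2919 0.0561] [-9.0010e+01  1.0000e-02  1.0401e+02] [ 0.3   0.42 -0.91] 1.002
grip 11.14 [0.5657 0.2918 0.056 ] [-89.99   0.   104.  ] [-0.19 -0.36 -0.12] 0.212
False
up 11.93 [0.5647 0.2913 0.1736] [-8.9850e+01  2.0000e-02  1.0398e+02] [-0.58 -0.64 -1.79] 0.208
```

View pics/k2.png

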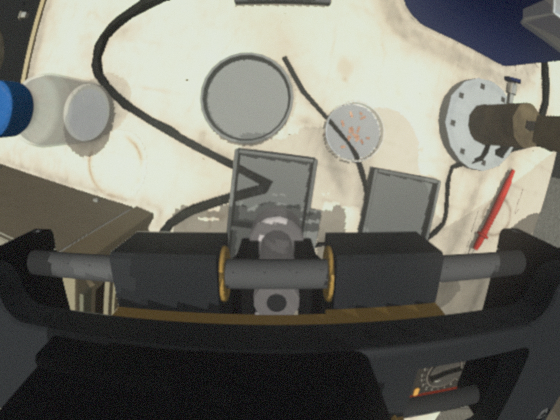

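Holder 1 is held: its stem is between the pads and the compartment below is empty. On to the gauge.

Run:
```python
from h import *
x,y=0.6200,0.0396
print(ms([x,y,.172],.25,20));
print(ms([x,y,.105],.2,20));env.dwell(.25);st('above')
p=env.grab_frame('wrist');save('k3',p);cv2.imwrite('pics/k3c.png',cv2.resize(p['image'][130:300,200:350],None,fx=4,fy=3.5,interpolation=2))
print(ms([x,y,.050],.04,6));s=st('down')
```

```text
False
False
above 13.9 [0.6209 0.04   0.1067] [-90.18  -0.   104.02] [ 0.27 -0.69 -0.67] 0.209
True
down 14.95 [0.6198 0.0395 0.0617] [-8.9930e+01  3.0000e-02  1.0403e+02] [-0.54  0.47  4.24] 0.212
```

View pics/k3c.png

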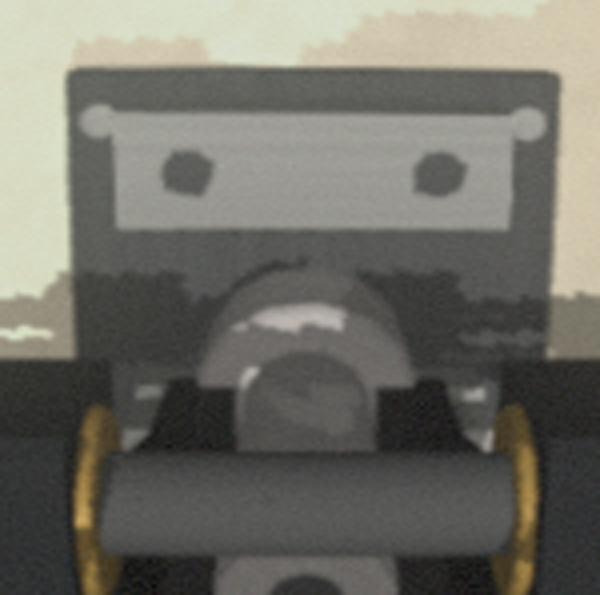

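It stopped with the underside at about 9.7 mm, on the gauge base. It went through both gaps, so it is a reject. Placing it in the oblong tray.

Run:
```python
from h import *
p=env.grab_frame('wrist');save('k4',p)
ms([0.6200,0.0396,.175],.2)
ms([0.555,0.27,.185],.3,25)
print(ms([0.4256,0.348,.175],.25,25))
env.dwell(.1);p=env.grab_frame('wrist');save('k5',p)
ms([0.4256,0.348,.075],.2,20);env.dwell(.1)
print(ms([0.4256,0.348,.050],.04,4));st('down')
env.gripper_to(0.55);st('open')
ms([0.4256,0.348,.20],.2);st('up')
p=env.grab_frame('wrist');save('k6',p)
```

```text
False
True
down 18.84 [0.4255 0.348  0.0552] [-8.9990e+01  2.0000e-02  1.0402e+02] [-0.27  0.02  2.65] 0.212
open 19.64 [0.4251 0.3475 0.0551] [-8.9940e+01  3.0000e-02  1.0398e+02] [-0.83  0.33  0.58] 0.55
up 20.52 [0.4249 0.3474 0.1987] [-8.9870e+01  6.0000e-02  1.0398e+02] [ 0.32 -0.64 -0.18] 0.551
```

View pics/k6.png

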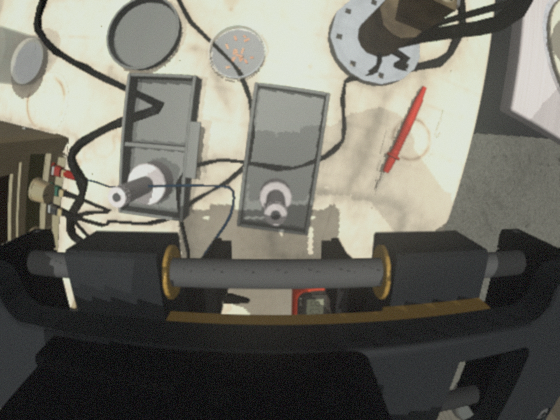

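View pics/k5.png

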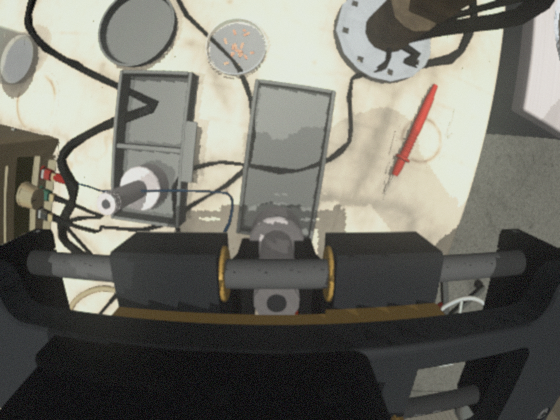

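Holder 1 now stands upright in the oblong tray at (276,203). Next, a look at holder 2 from directly above.

Run:
```python
from h import *
ms([0.565,0.364,.254],.25,20);env.dwell(.15);st()
p=env.grab_frame('wrist');save('h2',p);print({k:v for k,v in p.items() if k!='image'})
im=p['image'];cv2.imwrite('pics/h2c.png',cv2.resize(im[150:250,200:360],None,fx=5,fy=5,interpolation=2))
```

```text
21.47 [0.5637 0.3639 0.2536] [-8.9920e+01  3.0000e-02  1.0406e+02] [-0.76  0.41  0.25] 0.546
{'fx': 325.19226210127806, 'fy': 325.19226210127806, 'cx': 276.0328526360746, 'cy': 211.81790695569254, 'position': array([0.57988366, 0.30067414, 0.41549075]), 'orientation': array([-1.38829889e+01, -1.45226530e-02, -1.65932373e+02]), 'shot': 13}
```

View pics/h2c.png

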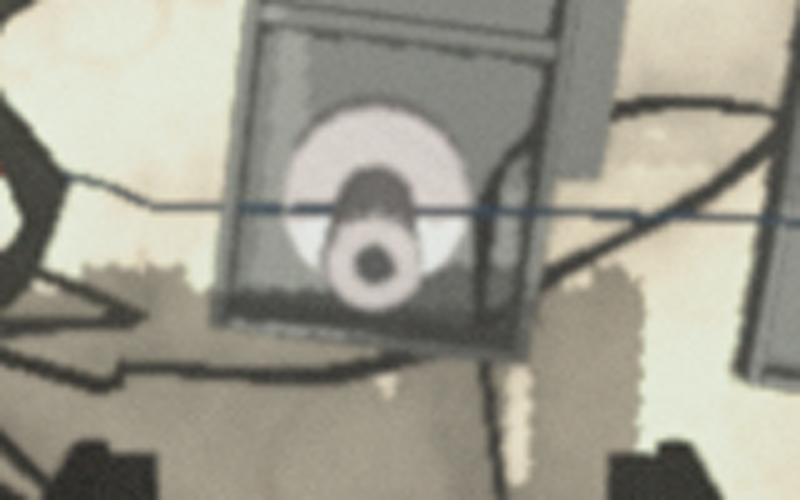

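Run:
```python
from h import *
C=dict(H1,position=[0.57988366,0.30067414,0.41549075],orientation=[-13.8829889,-0.0145227,-165.932373])
q=plane(C,275.0,202.4,.104);print(q)
e=[plane(C,200+a/5,150+195/5,.034) for a in (285,471)];print(np.mean(e,axis=0),np.linalg.norm(e[0]-e[1]))
x,y=q[:2]
assert abs(x-.565)<.005 and abs(y-.364)<.006
ms([x,y,.09],.25);print(ms([x,y,.056],.08,10));st('low')
env.gripper_to(0.1,25);st('grip')
ms([x,y,.175],.2)
p=env.grab_frame('wrist');save('m1',p)
ms([0.58,0.22,.18],.25,20)
x,y=0.6200,0.0396
print(ms([x,y,.172],.25,20));
ms([x,y,.12],.2,20);env.dwell(.25);st('above')
p=env.grab_frame('wrist');save('m2',p)
print(ms([x,y,.050],.04,6));s=st('down')
p=env.grab_frame('wrist');save('m3',p)
cv2.imwrite('pics/m3c.png',np.hstack([cv2.resize(cv2.imread('pics/%s.png'%n)[130:300,200:350],None,fx=2.6,fy=3,interpolation=2) for n in ['m2','m3']]))
```

```text
[0.56438659 0.36635827 0.104     ]
[0.56417685 0.36508256 0.034     ] 0.04430618692837182
False
low 22.9 [0.5644 0.3662 0.0555] [-8.9970e+01  4.0000e-02  1.0401e+02] [ 0.48  0.06 -0.26] 0.551
grip 23.52 [0.5645 0.3664 0.0562] [-9.002e+01 -1.000e-02  1.040e+02] [-0.14  0.21  0.83] 0.216
False
above 26.61 [0.6209 0.0401 0.1216] [-90.17   0.   104.03] [-0.15 -0.18 -1.89] 0.21
True
down 27.48 [0.6203 0.0394 0.0966] [-9.0000e+01  5.0000e-02  1.0404e+02] [-1.39  0.01  4.63] 0.212
```

View pics/m3c.png

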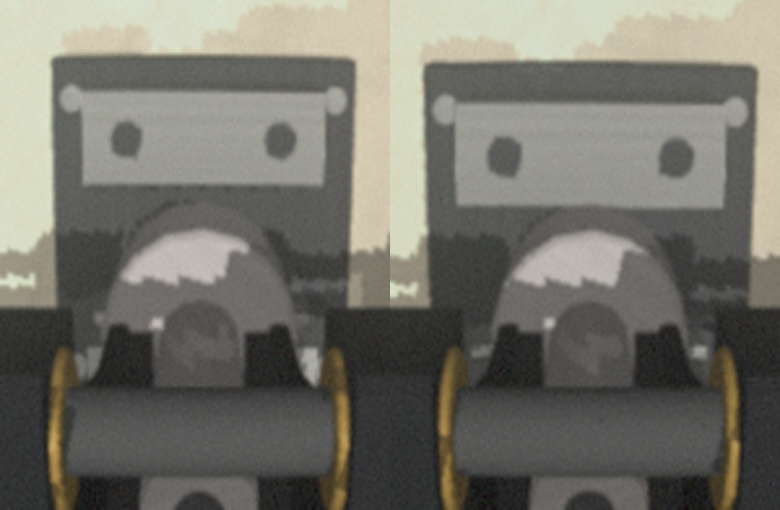

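It stopped with the underside at about 44.6 mm, on top of the jaws, which agrees with the 45–46 mm foot in three separate views. It is also a reject, so it goes into the oblong tray beside the first.

Run:
```python
from h import *
ms([0.6200,0.0396,.18],.2)
ms([0.555,0.285,.19],.3,25)
X,Y=0.4324,0.280
print(ms([X,Y,.178],.25,20))
ms([X,Y,.075],.2,20);env.dwell(.1)
print(ms([X,Y,.050],.04,4));st('down')
env.gripper_to(0.5);st('open')
ms([X,Y,.20],.2);ms([0.50,0.33,.30],.3);env.dwell(.1);st('up')
for n in ['wrist','scene','top']:
    p=env.grab_frame(n);save('f_'+n,p)
    print([(np.round(d['xyz'],3).tolist(),round(d['score'],2)) for d in env.search_frame(p,'holder_a')],[(np.round(d['xyz'],3).tolist(),round(d['score'],2)) for d in env.search_frame(p,'petri_mid')])
a=cv2.imread('pics/f_scene.png')[160:290,170:330];b=cv2.imread('pics/f_top.png')[160:290,180:330]
cv2.imwrite('pics/fc.png',np.hstack([cv2.resize(a,(400,400),interpolation=2),cv2.resize(b,(400,400),interpolation=2)]))
```

```text
False
True
down 31.01 [0.4323 0.2801 0.0557] [-90.     0.   104.03] [ 0.47 -0.24  1.74] 0.215
open 31.75 [0.4318 0.2795 0.0556] [-8.9930e+01  2.0000e-02  1.0397e+02] [-0.72  0.19  0.12] 0.496
up 33.31 [0.4988 0.3291 0.2976] [-89.75   0.13 103.99] [ 0.65 -0.39 -0.63] 0.498
[([0.438, 0.281, 0.032], 0.85), ([0.434, 0.344, 0.051], 0.69)] [([0.504, 0.203, 0.002], 0.96), ([0.439, 0.279, 0.035], 0.54)]
[([0.36, -0.318, 0.032], 0.76), ([0.421, 0.282, 0.039], 0.63), ([0.414, 0.349, 0.039], 0.53)] [([0.505, 0.2, 0.001], 0.71), ([0.611, 0.079, 0.028], 0.21)]
[([0.418, 0.352, 0.038], 0.65), ([0.366, -0.316, 0.03], 0.59)] [([0.504, 0.202, 0.002], 0.53)]
```

View pics/f_wrist.png

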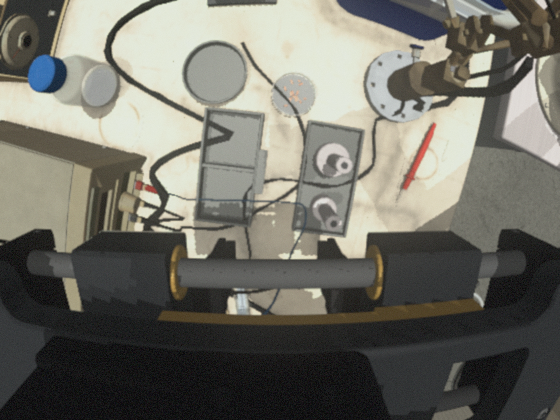

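View pics/fc.png

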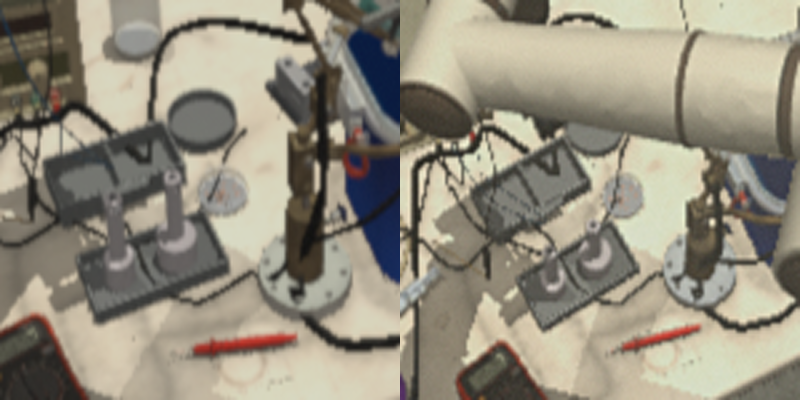

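Both rejects stand upright in the oblong tray. The dish and the third holder have not moved, and the arm is clear. Handing in.

```bash
python3 -c "
from h import *
print(env.close_job())"
```

```text
the job is handed in; nothing more can be done
None
```

Both holders in the two-compartment tray turned out to be rejects. Each was gauged upright in the middle of the slot, and both now stand in the oblong tray. The round tray stays empty because there was no good one.

| Holder | Underside stopped at | Foot (from images) | Verdict |
|---|---|---|---|
| First, nearer the round tray | about 9.7 mm, through both gaps to the base | about 33 mm, so the 34 mm one | reject |
| Second | about 44.6 mm, on top of the jaws | 44–48 mm, so the 46 mm one | reject |

- **Order:** the first holder was put away before I took the second.
- **Last checks:** the final scene and wrist pictures show both holders upright in the oblong tray. The glass dish is still at about (0.504, 0.202), and the third holder is still on the cork disc at about (0.36, −0.32). The robot was clear when I handed in at about 34 s, and force readings between moves stayed below 6 N.
- **Disagreements:** the second holder's foot read between 44.3 and 47.9 mm in different views, but 46 mm is the nearest size every time. I did not nudge it sideways on the gauge to confirm that. In the last pictures the network missed one of the three holders in the top view, and it listed a few false dish matches with low scores.

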